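Fit the spice grinder's bayonet lid and hold it at the half-turn

TASK

Put the lid on the spice grinder: pass its spindle down through the eyelet in the middle of the bowl, drop its two lugs through the two slots of the mouth so that the cap sits flush, then twist it clockwise (seen from above) half of its travel, until the ends of its grip bar point at the single ribs on the rim. That is the sprung pulse position: do not go on to the lock click, and finish while still gripping the lid and holding it there against the spring. Leave the two dishes and the jar alone.

Things in the scene. Friction and masses are not known exactly. Their poses are not given: they have to be found in the camera images.
- lid: Grinder lid, about 180 g: black cap disc 88 mm across, 6 mm thick, with an upright metal grip bar on top, 70 mm long (along lid x), 14 mm thick (along y), top 34 mm above the origin. Origin: centre of the cap's underside, the face that seats on the grinder's rim; z up. Same when turned 180 degrees. Starts loose on the ring mould, origin 75 mm up, its x within about 45 degrees of the world's.
- lid_tip (a point): End of the steel spindle under the lid, on its axis, 60 mm below the lid's origin; spindle 10 mm diameter, tapered to 5 mm over the last 8 mm. Around its root a plug of 60 mm diameter, 12 mm deep, lower edge tapered to 56 mm, with two lugs in line with the grip bar (lid +x and -x), reaching 38 mm from the axis, 9 mm wide, 6.5 to 12 mm below the lid's origin.
- lid_grip (a point): Point in the middle of the lid's grip bar, 28 mm above the lid's origin, 22 mm above the cap's top face: a good grasp point across the 14 mm thickness.
- mould: Loose steel ring mould (350 g), outside 90 mm, bore 81 mm, 75 mm high, on which the lid rests at the start. Origin: centre of its underside on the counter.
- mill: Spice grinder, fixed: grey base 150 x 150 x 60 mm, round steel bowl 96 mm outside, rim 130 mm up. Origin: centre of its underside, z up; x runs along the line of the two bayonet slots, within 0.5 rad of the world's x. Single ribs outside the rim, 40 degrees clockwise (from above) of each slot, mark the half-turn; pairs of ribs at 80 degrees mark the locked end. A black disc marks the base's -x face.
- mill_mouth (a point): Centre of the grinder's mouth, level with the rim's top, 130 mm above the counter; the lid's origin lies here when seated. Inward flange 5 mm thick with a bore of 64 mm and two slots (at the grinder's +x and -x), 15 mm wide, reaching 41 mm from the axis.
- mill_eyelet (a point): Centre of the top of the bearing eyelet, 30 mm below the rim on the bowl's axis: hole of 14 mm diameter, 6 mm thick, not chamfered, held by three spokes. The spindle's end goes in while the lugs are still 18 mm above the rim.
- mill_under (a point): Centre of the underside of the eyelet, 36 mm below the rim.
- mill_switch (a joint): Sprung ring in the bowl, pushed by the lid's lugs: rad, 0 at rest, grows as the lid turns clockwise; the lid's turn from the slots minus about 0.12. About 0.58 at the half-turn, 1.27 at the end. Resists with 0.08 N m at 0, 0.16 N m at the half-turn, and turns the lid back if let go. A detent pin is felt from 54 degrees of lid turn and clicks behind a lug (lock) at about 78.
- dish_a: Bystander: small square white dish, 85 x 85 x 28 mm, origin at the centre of its underside.
- dish_b: Bystander: a second such dish.
- jar: Bystander: glass jar, 76 mm diameter, 110 mm high, origin at the centre of its underside.
Mind the look-alikes: they are no part of the job. What is shaped like the lid but orange is not meant.

How it is judged:
By the outcome, as a careful person would: the job done as asked, in the order asked, and still so for the second after the job is handed in, while the arm keeps its last pose, push and grip.
It also fails if it takes over 51 s, if anything falls off the work surface, if the arm or the gripper's body presses on something with over 40 N, if the wrist force passes 120 N, or if a joint passes its speed limit or range.

ROBOT

A 7-joint arm with a two-finger parallel gripper is mounted at the origin on the work surface. World frame = base frame: x ahead of the robot, y to its left, z up, the work surface at z = 0. Lengths are in m, angles in rad, forces in N, time in s.
With the tool pointing down it reaches from about 0.425 to 0.975 m from the base axis. Payload 16.7 kg.
Tool frame: the origin (TCP) lies on the mounting face of the last link; the fingertips stand 173 mm ahead of it and the grasp point (between the pads) lies 155 mm ahead of it (env.nose_length is the z of the fingertips in the tool frame, in m); z points along the fingers, y is the direction in which the jaws open and shut (so a half turn about z gives the same grasp; the last joint's range is limited). The gripper opens to 85 mm and grips with 20 to 120 N. Pads are 22 mm wide; open, the fingers measure 114 mm over their backs; the gripper's body (76 mm by 85 mm) begins 54 mm behind the grasp point. The pads swing forward as they close: fully open they stand 13 mm farther back than shut.
Start: joints at [-1.339, 0.426, 0.074, 1.606, -0.034, 1.111, -0.067], TCP at [0.252, 0.626, 0.405] pointing down, gripper open.
Joint ranges: [-2.85, 2.85], [-0.5, 2.14], [-1.23, 1.37], [0.21, 2.46], [-1.02, 4.16], [0.16, 2.05], [-2.73, 2.73]. Speed limits (rad/s): [1.89, 1.89, 2.39, 2.39, 3.01, 3.01, 3.01].

INTERFACE

Orientations are given as a 3x3 rotation matrix whose columns are the frame's x, y, z axes.
In Python, from workcell import read_state, cams, workorder, env gives the robot as it stands.
- The arm moves only by the tool arm_command, never from a script. Its arguments are lists of equal length, an entry for each row: "turn": the turn, a rotation vector about the tool's x, y, z in rad, a list of three; "dp": the shift along the tool's x, y, z in m, a list of three; "gripper": the closure, from -1 (fully open) to 1 (shut). A call has exactly 10 rows; each row is the pose to reach, as a shift and turn from the pose commanded when the call began, along the tool's axes at that moment; what a row does not reach only later rows make up. A row lasts 1/8 s, in which the tool goes at most 62.5 mm and 10.7 degrees, less where a joint would pass 70% of its speed; a pose out of reach is approached as far as the arm can. A call with a gripper value outside its range is refused whole. The fingers move at their own pace and stop on an object; the grip force is fixed at half the most. Time passes only in rows, so rows that repeat a pose let the fingers close, or fill a call up. It gives the time, the measured TCP pose, the force and the opening at its end, in the units of the state.
- read_state(): the state, without advancing time (a new reading comes with each control period).
- cams.grab_frame(name): name is "scene" or "top" or "wrist"; returns a dict with "pixels" (420x560x3 uint8, red, green, blue), "mtx" (3x3 intrinsics, pixels), "extrinsics" (4x4, takes a point from world to camera coordinates). Camera axes: x right, y up, looking along -z (the intrinsics and any distortion apply to the point x, -y, -z); pixel columns grow to the right and rows downward; lengths in m; the calibration is good to about 2 mm. A picture is of the moment at which its call begins. There is no depth.
- workorder.sign_off(): hands the job in, once; it reports no verdict.
The state is a dict: "t": time; "q": joint angles; "qd": joint speeds; "effort": joint torques, N m; "tcp_pos": TCP position; "eef_rot": TCP orientation; "contact_force": force on the tool from outside, world axes, zero at the start; "torque": the same for the moment, N m; "width": opening from 0.0 (shut) to 1.0 (fully open).
Only numpy, scipy, OpenCV 4.12 (cv2) and the standard library are available. Lean on these libraries where they do the work, as an engineer would, in place of code of your own. Each camera call takes 0.05 s, during which the arm holds its last target. There are 200 camera calls.

## Working session

There is one attempt and no reset: what is moved stays moved. The work goes in short steps, Python scripts to look and compute and a tool call to move; the robot and the scene stay as the last step left them, time stands still between calls to the robot, and variables do not carry over. Pictures are saved under pics/ and viewed, about 8 in all and at most 12, crops included, and the job is handed in when it is done.

Besides the shell and the picture viewer there is one more tool, called after "Call:" as a command line: name --argument value ..., lists and objects as JSON in quotes. arm_command: Moves the arm, as the interface text tells. Its arguments: {"type":"object","properties":{"turn":{"type":"array"},"dp":{"type":"array"},"gripper":{"type":"array"}},"required":["turn","dp","gripper"]}

```bash
mkdir -p pics
cat > h.py <<'E'
import numpy as np,cv2
from workcell import read_state,cams,workorder,env
def grab(n,save=None):
    f=cams.grab_frame(n); p=f["pixels"]
    if save: cv2.imwrite("pics/"+save,p[:,:,::-1])
    return p,np.array(f["mtx"]),np.array(f["extrinsics"])
def ray(uv,K,E):
    d=np.linalg.solve(K,np.array([uv[0],uv[1],1.])); d=np.array([d[0],-d[1],-d[2]])
    R=E[:3,:3]; return -R.T@E[:3,3], R.T@d
def onz(uv,z,K,E):
    c,d=ray(uv,K,E); return c+d*(z-c[2])/d[2]
def proj(P,K,E):
    x=E[:3,:3]@np.array(P)+E[:3,3]; x=K@np.array([x[0],-x[1],-x[2]]); return x[:2]/x[2]
E
python3 - <<'E'
from h import *
s=read_state(); print({k:np.round(v,3).tolist() for k,v in s.items()}); print(env.nose_length)
a,K,X=grab("scene"); b,K2,X2=grab("top")
import json
np.savez("c0.npz",a=a,K=K,X=X,b=b,K2=K2,X2=X2)
for k,x in((K,X),(K2,X2)): print(k.round(1).tolist(),ray((280,210),k,x))
im=np.vstack([a,b]); 
cv2.imwrite("pics/0.png",cv2.resize(np.hstack([a,b])[:,:,::-1],(800,300),interpolation=cv2.INTER_AREA))
cv2.imwrite("pics/top.png",b[:,:,::-1])
cv2.imwrite("pics/scene.png",a[:,:,::-1])
E
```

```text
{'t': 0.0, 'q': [-1.339, 0.427, 0.074, 1.607, -0.034, 1.111, -0.067], 'qd': [-0.001, -0.001, -0.0, 0.0, 0.001, 0.0, -0.001], 'effort': [0.001, -94.982, 3.761, -46.35, 0.019, 0.01, -0.0], 'tcp_pos': [0.251, 0.626, 0.404], 'eef_rot': [[-0.928, 0.373, -0.0], [0.373, 0.928, -0.001], [-0.0, -0.001, -1.0]], 'contact_force': [0.216, -0.237, -0.081], 'torque': [-0.05, 0.018, -0.021], 'width': 1.004}
0.1734
[[386.0, 0.0, 282.8], [0.0, 386.0, 204.2], [0.0, 0.0, 1.0]] (array([ 1.31833683, -0.01336327,  0.56198076]), array([-0.83021109, -0.11177451, -0.54638385]))
[[493.9, 0.0, 278.3], [0.0, 493.9, 206.5], [0.0, 0.0, 1.0]] (array([ 0.52648026, -0.08508413,  1.12270554]), array([ 0.0668493 , -0.03197588, -0.99728122]))
```

View pics/top.png

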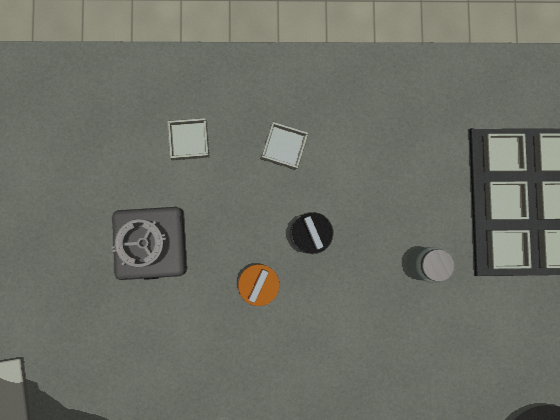

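View pics/scene.png

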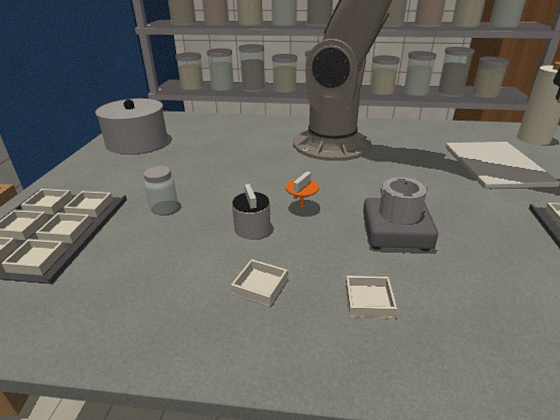

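Top view: the black lid is at (312,233) with its grip bar. The orange look-alike is at (259,285). The grinder is at (140,243), dishes at (188,139) and (285,145), jar at (436,264). By the description I choose the black one. Next I measure and take a close crop.

Run:
```python
from h import *
c=np.load("c0.npz"); b,K,X=c["b"],c["K2"],c["X2"]
g=b.max(2).astype(int)
sub=np.zeros(g.shape,bool); sub[208:258,286:340]=1
bar=((g>140)&sub).astype(np.uint8)
pts=np.argwhere(bar)[:,::-1].astype(float)
P=np.array([onz(p,.109,K,X)[:2] for p in pts]); r=cv2.minAreaRect(P.astype(np.float32)*1000); print("bar",len(P),P.mean(0),r)
u,s,v=np.linalg.svd(P-P.mean(0)); print("dir",v[0],np.degrees(np.arctan2(v[0,1],v[0,0])))
blk=((g<30)&sub).astype(np.uint8)|bar
cs=max(cv2.findContours(blk,0,1)[0],key=cv2.contourArea); h=cv2.convexHull(cs)[:,0]
Q=np.array([onz(p,.081,K,X)[:2] for p in h],np.float32)*1000; print("disc",cv2.fitEllipse(Q))
im=cv2.resize(b[180:310,80:350],None,fx=2.9,fy=2.9,interpolation=cv2.INTER_CUBIC); cv2.imwrite("pics/crop1.png",im[:,:,::-1])
# mill base top edge at z .06
d=((g<75)).astype(np.uint8); 
print(g[243,100:200:4])
```

```text
bar 205 [ 0.54809245 -0.1863579 ] ((548.2244873046875, -186.3502197265625), (68.0882568359375, 12.475899696350098), 22.506725311279297)
dir [-0.92290431 -0.38502939] -157.35443529379884
disc ((554.2554931640625, -183.78659057617188), (52.130245208740234, 80.96866607666016), 121.41261291503906)
[111 110 112 106 146 139  98 140 142 139  51  91  69  92 141 138  49  52
  98  97  72  28 107 107 107]
```

View pics/crop1.png

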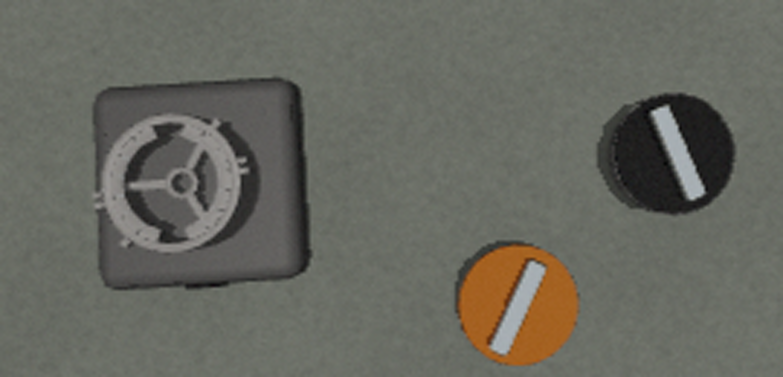

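Run:
```python
from h import *
c=np.load("c0.npz"); K,X=c["K2"],c["X2"]
print(onz((143.1,243.1),.1,K,X),onz((139.6,243.1),.13,K,X))
p,K,X=grab("wrist"); s=read_state(); R=np.array(s["eef_rot"]); o,d=ray((280,210),K,X)
print(K.tolist(),"cam in tool",R.T@(o-np.array(s["tcp_pos"])),"dir",R.T@d, "imgup",R.T@X[:3,:3].T@[0,1,0])
```

```text
[0.52909988 0.16359065 0.1       ] [0.52908717 0.16320996 0.13      ]
[[310.64803518245157, 0.0, 282.46658621379], [0.0, 310.64803518245157, 206.95317130028764], [0.0, 0.0, 1.0]] cam in tool [0.08120026 0.00018667 0.03055604] dir [-0.32375681 -0.00828556  0.9461882 ] imgup [ 9.49276463e-01 -6.57218959e-04  3.14441989e-01]
```

Call:
arm_command --turn '[[0,0,-0.08],[0,0,-0.16],[0,0,-0.24],[0,0,-0.32],[0,0,-0.4],[0,0,-0.48],[0,0,-0.56],[0,0,-0.64],[0,0,-0.71],[0,0,-0.777]]' --dp '[[-0.048,-0.036,0],[-0.096,-0.072,0],[-0.144,-0.109,0],[-0.192,-0.145,0],[-0.24,-0.181,0],[-0.287,-0.217,0],[-0.335,-0.253,0],[-0.383,-0.29,0],[-0.431,-0.326,0],[-0.431,-0.326,0]]' --gripper '[-1,-1,-1,-1,-1,-1,-1,-1,-1,-1]'

```text
t: 1.4
tcp_pos: [0.5318, 0.1586, 0.4047]
eef_rot: [[-0.925, -0.381, 0.0], [-0.381, 0.925, -0.001], [0.0, -0.001, -1.0]]
contact_force: [-1.0, 0.8, -0.6]
width: 0.999
```

Run:
```python
from h import *
s=read_state(); print({k:np.round(s[k],3).tolist() for k in("t","q","qd","tcp_pos","eef_rot","contact_force")})
p,K,X=grab("wrist","w1.png"); np.savez("c1.npz",p=p,K=K,X=X)
```

```text
{'t': 1.4, 'q': [-0.582, 0.231, 0.207, 1.887, -0.053, 1.029, 1.608], 'qd': [0.015, -0.006, -0.142, 0.006, 0.008, 0.002, 0.457], 'tcp_pos': [0.532, 0.159, 0.405], 'eef_rot': [[-0.925, -0.381, 0.0], [-0.381, 0.925, -0.001], [0.0, -0.001, -1.0]], 'contact_force': [-1.012, 0.821, -0.625]}
```

View pics/w1.png

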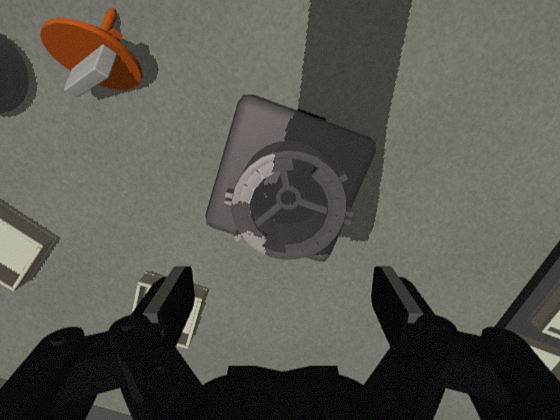

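Run:
```python
from h import *
c=np.load("c1.npz"); p=c["p"]
im=p[140:270,215:365]; im=np.clip(255*(im/255.)**.5,0,255).astype(np.uint8)
im=cv2.resize(im,None,fx=4.5,fy=4.5,interpolation=cv2.INTER_CUBIC); cv2.imwrite("pics/crop2.png",im[:,:,::-1])
K,X=c["K"],c["X"]
print(onz((290,198),.1,K,X))
for a,b in(((343,177),(237,237)),((350,215),(229,196)),((292,163),(272,246))):
    A,B=onz(a,.128,K,X),onz(b,.128,K,X); d=A-B; print((A+B)/2,np.linalg.norm(d),np.degrees(np.arctan2(d[1],d[0])))
```

```text
[0.53020729 0.16535788 0.1       ]
[0.53127135 0.16361829 0.128     ] 0.10281752637816281 143.3523071379602
[0.52877176 0.16419519 0.128     ] 0.10232979428838146 103.07454448024282
[0.53208536 0.15787336 0.128     ] 0.07465253132814426 -170.54036613745106
```

View pics/crop2.png

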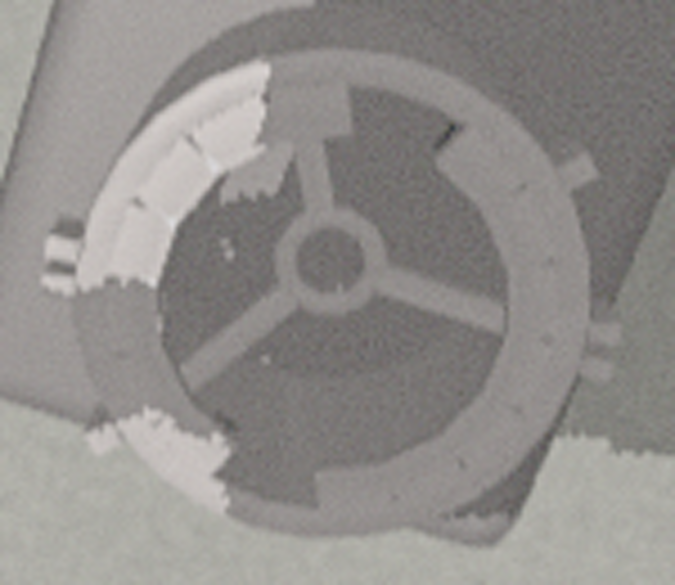

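Run:
```python
from h import *
c=np.load("c1.npz"); K,X=c["K"],c["X"]
f=lambda q:(q[0]/4.5+215-.4,q[1]/4.5+140-.4)
print(onz(f((331,258)),.1,K,X))
# rim outer contour points on crop
rim=np.float32([onz(f(q),.13,K,X)[:2]*1000 for q in((340,50),(440,70),(530,135),(590,270),(545,430),(420,525),(300,530),(225,505),(130,430),(80,300),(110,180),(200,85))])
print("rim",cv2.fitEllipse(rim))
for a,b,o in(((580,170),(103,437),40),((600,348),(62,262),80),((405,105),(272,497),0)):
    A,B=onz(f(a),.128,K,X),onz(f(b),.128,K,X); d=A-B; print(((A+B)/2)[:2],np.linalg.norm(d),(np.degrees(np.arctan2(d[1],d[0]))+o+90)%180-90)
```

```text
[0.52991138 0.16339232 0.1       ]
rim ((529.8367309570312, 164.03286743164062), (92.67633056640625, 94.71570587158203), 156.0823516845703)
[0.53112824 0.16401827] 0.10250173582495238 3.0783994794299474
[0.53072238 0.16379668] 0.10134615122743802 2.8892229162557896
[0.53144144 0.16445917] 0.08040975580928118 4.929933466407164
```

Call:
arm_command --turn '[[0,0,0],[0,0,0],[0,0,0],[0,0,0],[0,0,0],[0,0,0],[0,0,0],[0,0,0],[0,0,0],[0,0,0]]' --dp '[[0.015,-0.04,0.01],[0.029,-0.081,0.02],[0.044,-0.121,0.03],[0.059,-0.162,0.04],[0.074,-0.202,0.05],[0.088,-0.242,0.06],[0.103,-0.283,0.065],[0.117,-0.324,0.065],[0.117,-0.324,0.065],[0.117,-0.324,0.065]]' --gripper '[-1,-1,-1,-1,-1,-1,-1,-1,-1,-1]'

```text
t: 2.7
tcp_pos: [0.5468, -0.1799, 0.3395]
eef_rot: [[-0.923, -0.385, -0.0], [-0.385, 0.923, 0.0], [0.0, 0.001, -1.0]]
contact_force: [-0.2, 0.3, 0.1]
width: 1.0
```

```bash
cat > lid.py <<'E'
from h import *
def lidbar(z,name):
    p,K,X=grab("wrist",name); s=read_state(); g=p.astype(int)
    # bar: bright, greyish top face, near expected centre
    u=proj((*lidc,z),K,X); m=((g.min(2)>thr)).astype(np.uint8)
    n,l,st,ce=cv2.connectedComponentsWithStats(m)
    i=min([j for j in range(1,n) if st[j,4]>300],key=lambda j:np.hypot(*(ce[j]-u)))
    pts=np.argwhere(l==i)[:,::-1]; r=cv2.minAreaRect(np.float32([onz(q,z,K,X)[:2]*1000 for q in pts]))
    print("exp px",u,"got",ce[i],st[i]); return r,s
E
python3 - <<'E'
import lid; from h import *
lid.lidc=(.548,-.186); lid.thr=140
r,s=lid.lidbar(.109,"w2.png"); print(r); print(np.round(s["tcp_pos"],4),np.round(s["q"],3))
im=cv2.imread("pics/w2.png"); print(im[150:200:10,280].tolist())
E
```

```text
exp px [272.81921096 225.4505479 ] got [266.81409002 189.97847358] [259 176  20  37 511]
((528.4077758789062, -197.08480834960938), (25.270326614379883, 12.70783519744873), 21.3162899017334)
[ 0.5469 -0.1795  0.3396] [-0.082  0.347  0.356  1.913 -0.151  0.908  2.315]
[[63, 63, 71], [30, 35, 31], [26, 22, 20], [10, 14, 10], [7, 9, 10]]
```

View pics/w2.png

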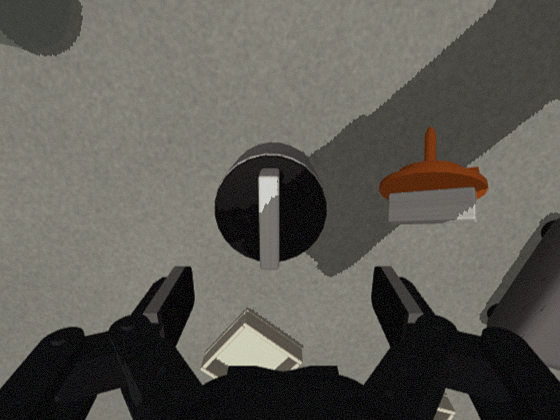

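The close view confirms the black lid, with its bar upright at cols 259–279 and rows 170–268. The bar is half in shadow, so I lower the threshold.

Run:
```python
from h import *
p,K,X=grab("wrist"); s=read_state()
g=p.min(2).astype(int); m=np.zeros(g.shape,np.uint8); m[178:268,255:283]=g[178:268,255:283]>70
pts=np.argwhere(m)[:,::-1]; print(len(pts),pts.min(0),pts.max(0), [ (pts[pts[:,1]==r,0].min(),pts[pts[:,1]==r,0].max()) for r in (185,220,260)])
r=cv2.minAreaRect(np.float32([onz(q,.109,K,X)[:2]*1000 for q in pts])); print(r)
T=np.array(s["tcp_pos"]);R=np.array(s["eef_rot"])
print(T,np.degrees(np.arctan2(R[1,1],R[0,1])),R.T@(np.array([r[0][0]/1000,r[0][1]/1000,.260])-T))
```

```text
1867 [255 178] [282 267] [(np.int64(258), np.int64(278)), (np.int64(259), np.int64(277)), (np.int64(255), np.int64(277))]
((548.92138671875, -188.96067810058594), (65.91254425048828, 19.572050094604492), 22.73185157775879)
[ 0.54691295 -0.17937685  0.33962391] 112.73041296605324 [ 0.00185181 -0.00966082  0.07961841]
```

Call:
arm_command --turn '[[0,0,0],[0,0,0],[0,0,0],[0,0,0],[0,0,0],[0,0,0],[0,0,0],[0,0,0],[0,0,0],[0,0,0]]' --dp '[[0.0017,-0.009,0.02],[0.0017,-0.009,0.04],[0.0017,-0.009,0.06],[0.0017,-0.009,0.07],[0.0017,-0.009,0.079],[0.0017,-0.009,0.079],[0.0017,-0.009,0.079],[0.0017,-0.009,0.079],[0.0017,-0.009,0.079],[0.0017,-0.009,0.079]]' --gripper '[-1,-1,-1,-1,-1,-0.3,0.2,0.6,0.8,1]'

```text
t: 4.05
tcp_pos: [0.5487, -0.1897, 0.2612]
eef_rot: [[-0.923, -0.385, 0.0], [-0.385, 0.923, 0.0], [-0.0, 0.0, -1.0]]
contact_force: [-1.8, 1.7, 5.9]
width: 0.15
```

Call:
arm_command --turn '[[0,0,0],[0,0,0],[0,0,0],[0,0,0],[0,0,0],[0,0,0],[0,0,0],[0,0,0],[0,0,0],[0,0,0]]' --dp '[[0,0,0],[0,0,0],[0,0,0],[0,0,0],[0,0,0],[0,0,-0.01],[0,0,-0.02],[0,0,-0.03],[0,0,-0.03],[0,0,-0.03]]' --gripper '[1,1,1,1,1,1,1,1,1,1]'

```text
t: 5.3
tcp_pos: [0.5486, -0.1897, 0.2906]
eef_rot: [[-0.923, -0.385, -0.0], [-0.385, 0.923, 0.0], [0.0, 0.0, -1.0]]
contact_force: [0.5, 0.1, -2.3]
width: 0.153
```

Run:
```python
from h import *
s=read_state(); print({k:np.round(s[k],4).tolist() for k in("t","q","tcp_pos","eef_rot","contact_force","width")})
grab("wrist","w3.png")
```

```text
{'t': 5.3, 'q': [-0.0478, 0.4186, 0.3399, 1.9386, -0.1875, 0.8147, 2.3603], 'tcp_pos': [0.5486, -0.1897, 0.2906], 'eef_rot': [[-0.9229, -0.3851, -0.0001], [-0.3851, 0.9229, 0.0001], [0.0, 0.0001, -1.0]], 'contact_force': [0.5145, 0.1466, -2.2715], 'width': 0.1526}
```

View pics/w3.png

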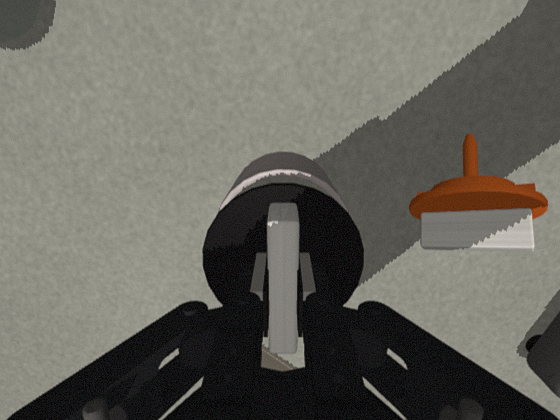

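Run:
```python
from h import *
p,K,X=grab("wrist"); s=read_state(); T=np.array(s["tcp_pos"]);R=np.array(s["eef_rot"])
print([int(v) for v in p[195:365,275].min(1)])
for row,z in((203,.152),(222,.152),(352,.152)): print(row,R.T@(onz((283,row),T[2]-z,K,X)-T))
for x,z in((.035,.152),(.035,.18),(-.035,.152),(0.044,.18)): print(x,z,proj(T+R@[x,0,z],K,X))
for c,r in((203,255),(363,255)):print(R.T@(onz((c,r),T[2]-.180,K,X)-T))
b,K2,X2=grab("top","t3.png")
```

```text
[36, 34, 29, 20, 30, 20, 34, 55, 80, 92, 94, 92, 91, 95, 92, 96, 97, 96, 97, 95, 97, 96, 98, 98, 98, 114, 155, 187, 168, 128, 122, 127, 131, 123, 124, 124, 124, 129, 121, 128, 126, 130, 123, 119, 127, 128, 123, 125, 123, 123, 126, 123, 124, 124, 121, 125, 126, 128, 129, 124, 125, 125, 127, 122, 124, 127, 124, 125, 126, 125, 120, 127, 123, 125, 120, 127, 124, 123, 127, 126, 125, 122, 124, 122, 126, 127, 122, 126, 124, 125, 124, 126, 126, 120, 126, 122, 127, 123, 123, 126, 121, 121, 122, 123, 121, 119, 123, 128, 121, 122, 123, 126, 122, 121, 124, 124, 122, 123, 124, 125, 124, 123, 123, 122, 122, 123, 124, 121, 126, 124, 122, 125, 121, 122, 126, 121, 125, 124, 120, 124, 120, 125, 121, 123, 123, 121, 122, 121, 122, 126, 122, 123, 126, 122, 123, 123, 126, 113, 98, 76, 76, 85, 87, 99, 99, 85, 84, 79, 79, 88]
203 [0.04231289 0.00069194 0.15202145]
222 [0.03396146 0.00070092 0.15201726]
352 [-0.03388643  0.00077388  0.15198323]
0.035 0.152 [281.32592414 219.69274578]
0.035 0.18 [281.55968088 200.0590584 ]
-0.035 0.152 [281.41432232 353.80103767]
0.044 0.18 [281.55274874 182.65290705]
[ 0.00425154 -0.04201941  0.17999065]
[0.00431685 0.0435253  0.18001413]
```

Call:
arm_command --turn '[[0,0,0],[0,0,0],[0,0,0],[0,0,0.05],[0,0,0.1],[0,0,0.15],[0,0,0.2],[0,0,0.25],[0,0,0.3],[0,0,0.344]]' --dp '[[0,0,-0.03],[0,0,-0.07],[0,0,-0.11],[-0.017,0.0476,-0.11],[-0.034,0.0953,-0.11],[-0.051,0.143,-0.11],[-0.068,0.1906,-0.11],[-0.085,0.238,-0.11],[-0.102,0.286,-0.11],[-0.119,0.3336,-0.11]]' --gripper '[1,1,1,1,1,1,1,1,1,1]'

```text
t: 6.7
tcp_pos: [0.5297, 0.1655, 0.4006]
eef_rot: [[-0.999, -0.049, -0.0], [-0.049, 0.999, -0.0], [0.0, -0.0, -1.0]]
contact_force: [0.8, 0.2, -1.4]
width: 0.148
```

Call:
arm_command --turn '[[0,0,0],[0,0,0],[0,0,0],[0,0,0],[0,0,0],[0,0,0],[0,0,0],[0,0,0],[0,0,0],[0,0,0]]' --dp '[[0,0,0],[0,0,0],[0,0,0],[0,0,0],[0,0,0],[0,0,0],[0,0,0],[0,0,0],[0,0,0],[0,0,0]]' --gripper '[1,1,1,1,1,1,1,1,1,1]'

```text
t: 7.95
tcp_pos: [0.53, 0.1639, 0.4007]
eef_rot: [[-0.999, -0.051, 0.0], [-0.051, 0.999, -0.0], [-0.0, -0.0, -1.0]]
contact_force: [0.3, 0.7, -2.9]
width: 0.148
```

Run:
```python
from h import *
s=read_state(); print({k:np.round(s[k],4).tolist() for k in("t","q","tcp_pos","eef_rot","contact_force","torque","width")})
a,K,X=grab("scene"); p,_,_=grab("wrist")
T=np.array(s["tcp_pos"]); print("tip px",proj(T-[0,0,.246],K,X),"mouth",proj((.53,.164,.13),K,X))
u=proj((.53,.164,.17),K,X).astype(int); y,x=max(u[1]-60,0),u[0]-60
A=cv2.resize(a[y:y+120,x:x+120],(480,480),interpolation=cv2.INTER_CUBIC); B=cv2.resize(p,(320,240)); B=np.vstack([B,np.zeros((240,320,3),np.uint8)])
print(x,y); cv2.imwrite("pics/m4.png",np.hstack([A,B])[:,:,::-1])
```

```text
{'t': 7.95, 'q': [-0.6219, 0.2357, 0.2424, 1.8934, -0.0658, 1.0201, 1.2706], 'tcp_pos': [0.53, 0.1639, 0.4007], 'eef_rot': [[-0.9987, -0.0512, 0.0], [-0.0512, 0.9987, -0.0], [-0.0, -0.0, -1.0]], 'contact_force': [0.3331, 0.7006, -2.8863], 'torque': [-0.0476, 0.0611, -0.017], 'width': 0.1479}
tip px [405.5586188  175.44078245] mouth [403.82803092 185.11095765]
346 109
```

View pics/m4.png

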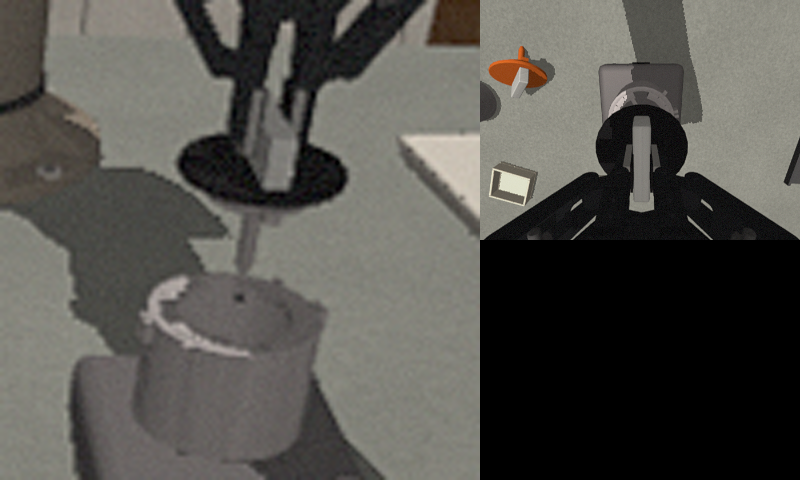

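Tip (407,177) is over the mouth centre (405,183). Both are offset from their predictions by the same 2 px, so it is aligned. Now I descend to just above the eyelet, then in small steps.

Call:
arm_command --turn '[[0,0,0],[0,0,0],[0,0,0],[0,0,0],[0,0,0],[0,0,0],[0,0,0],[0,0,0],[0,0,0],[0,0,0]]' --dp '[[0,0,0.012],[0,0,0.024],[0,0,0.036],[0,0,0.046],[0,0,0.05],[0,0,0.053],[0,0,0.055],[0,0,0.057],[0,0,0.058],[0,0,0.059]]' --gripper '[1,1,1,1,1,1,1,1,1,1]'

```text
t: 9.3
tcp_pos: [0.53, 0.1639, 0.3417]
eef_rot: [[-0.999, -0.051, 0.0], [-0.051, 0.999, 0.0], [-0.0, 0.0, -1.0]]
contact_force: [0.7, 0.4, -1.5]
width: 0.151
```

Call:
arm_command --turn '[[0,0,0],[0,0,0],[0,0,0],[0,0,0],[0,0,0],[0,0,0],[0,0,0],[0,0,0],[0,0,0],[0,0,0]]' --dp '[[0,0,0.001],[0,0,0.002],[0,0,0.003],[0,0,0.004],[0,0,0.005],[0,0,0.006],[0,0,0.007],[0,0,0.008],[0,0,0.008],[0,0,0.008]]' --gripper '[1,1,1,1,1,1,1,1,1,1]'

```text
t: 10.55
tcp_pos: [0.5301, 0.1639, 0.3337]
eef_rot: [[-0.999, -0.051, 0.0], [-0.051, 0.999, 0.0], [-0.0, 0.0, -1.0]]
contact_force: [0.5, -0.1, -2.2]
width: 0.15
```

Call:
arm_command --turn '[[0,0,0],[0,0,0],[0,0,0],[0,0,0],[0,0,0],[0,0,0],[0,0,0],[0,0,0],[0,0,0],[0,0,0]]' --dp '[[0,0,0.0015],[0,0,0.003],[0,0,0.0045],[0,0,0.006],[0,0,0.0075],[0,0,0.009],[0,0,0.0105],[0,0,0.012],[0,0,0.012],[0,0,0.012]]' --gripper '[1,1,1,1,1,1,1,1,1,1]'

```text
t: 11.8
tcp_pos: [0.53, 0.1639, 0.3217]
eef_rot: [[-0.999, -0.051, -0.0], [-0.051, 0.999, -0.0], [0.0, -0.0, -1.0]]
contact_force: [-0.0, 0.4, -1.8]
width: 0.148
```

Call:
arm_command --turn '[[0,0,0],[0,0,0],[0,0,0],[0,0,0],[0,0,0],[0,0,0],[0,0,0],[0,0,0],[0,0,0],[0,0,0]]' --dp '[[0,0,0.001],[0,0,0.002],[0,0,0.003],[0,0,0.004],[0,0,0.005],[0,0,0.006],[0,0,0.0065],[0,0,0.0065],[0,0,0.0065],[0,0,0.0065]]' --gripper '[1,1,1,1,1,1,1,1,1,1]'

```text
t: 13.05
tcp_pos: [0.53, 0.1639, 0.3162]
eef_rot: [[-0.999, -0.051, 0.0], [-0.051, 0.999, 0.0], [-0.0, 0.0, -1.0]]
contact_force: [-7.1, -1.5, 17.1]
width: 0.15
```

Run:
```python
from h import *
s=read_state(); print({k:np.round(s[k],4).tolist() for k in("t","tcp_pos","eef_rot","contact_force","torque","width")})
a,K,X=grab("scene"); p,_,_=grab("wrist")
u=proj((.53,.164,.15),K,X).astype(int); y,x=u[1]-45,u[0]-45
A=cv2.resize(a[y:y+90,x:x+90],(400,400),interpolation=cv2.INTER_CUBIC); B=cv2.resize(p[150:400,160:410],(400,400),interpolation=cv2.INTER_CUBIC)
print(x,y); cv2.imwrite("pics/m5.png",np.hstack([A,B])[:,:,::-1])
```

```text
{'t': 13.05, 'tcp_pos': [0.53, 0.1639, 0.3162], 'eef_rot': [[-0.9987, -0.051, 0.0001], [-0.051, 0.9987, 0.0005], [-0.0002, 0.0005, -1.0]], 'contact_force': [-7.1204, -1.4935, 17.0731], 'torque': [-0.5884, 1.5754, 0.0385], 'width': 0.1501}
360 132
```

View pics/m5.png

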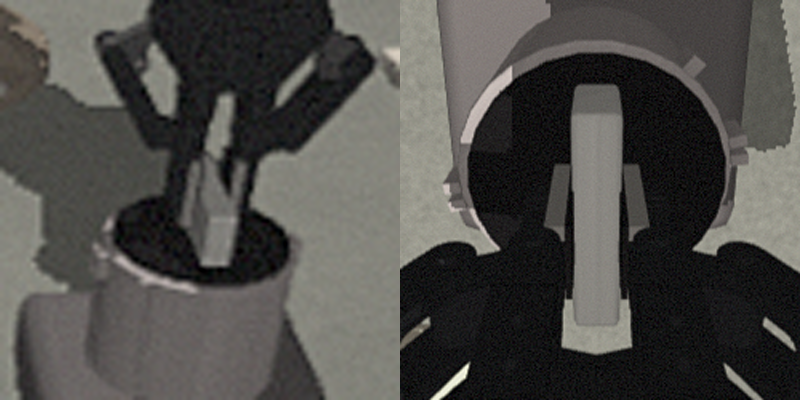

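The lid sits flush: TCP z is 0.3162 against the predicted 0.316, and the cap lies inside the rim all round. I ease the push slightly and twist clockwise.

Call:
arm_command --turn '[[0,0,0],[0,0,0.03],[0,0,0.07],[0,0,0.11],[0,0,0.15],[0,0,0.19],[0,0,0.23],[0,0,0.27],[0,0,0.31],[0,0,0.35]]' --dp '[[0.0004,0,-0.0005],[0.0004,0,-0.0005],[0.0004,0,-0.0005],[0.0004,0,-0.0005],[0.0004,0,-0.0005],[0.0004,0,-0.0005],[0.0004,0,-0.0005],[0.0004,0,-0.0005],[0.0004,0,-0.0005],[0.0004,0,-0.0005]]' --gripper '[1,1,1,1,1,1,1,1,1,1]'

```text
t: 14.4
tcp_pos: [0.5299, 0.1638, 0.3162]
eef_rot: [[-0.955, 0.296, 0.001], [0.296, 0.955, 0.0], [-0.001, 0.0, -1.0]]
contact_force: [-0.4, -2.1, 7.9]
width: 0.15
```

Run:
```python
from h import *
s=read_state(); print({k:np.round(s[k],4).tolist() for k in("t","q","tcp_pos","eef_rot","contact_force","torque","width")})
```

```text
{'t': 14.4, 'q': [-0.6633, 0.3402, 0.3013, 1.9759, -0.1326, 0.8433, 0.9799], 'tcp_pos': [0.5299, 0.1638, 0.3162], 'eef_rot': [[-0.9551, 0.2964, 0.0008], [0.2964, 0.9551, 0.0], [-0.0008, 0.0003, -1.0]], 'contact_force': [-0.3564, -2.1063, 7.9058], 'torque': [-0.5741, 0.2648, 0.3952], 'width': 0.1501}
```

Call:
arm_command --turn '[[0,0,0.04],[0,0,0.08],[0,0,0.12],[0,0,0.16],[0,0,0.2],[0,0,0.24],[0,0,0.28],[0,0,0.32],[0,0,0.348],[0,0,0.348]]' --dp '[[0,0,0],[0,0,0],[0,0,0],[0,0,0],[0,0,0],[0,0,0],[0,0,0],[0,0,0],[0,0,0],[0,0,0]]' --gripper '[1,1,1,1,1,1,1,1,1,1]'

```text
t: 15.65
tcp_pos: [0.53, 0.164, 0.3162]
eef_rot: [[-0.797, 0.604, 0.001], [0.604, 0.797, 0.0], [-0.001, 0.001, -1.0]]
contact_force: [0.4, -0.5, 7.0]
width: 0.152
```

Run:
```python
from h import *
s=read_state(); print({k:np.round(s[k],4).tolist() for k in("t","q","tcp_pos","eef_rot","contact_force","torque","width")})
p,K,X=grab("wrist"); np.savez("c6.npz",p=p,K=K,X=X)
cv2.imwrite("pics/w6.png",cv2.resize(p[120:370,155:415],None,fx=2.4,fy=2.4,interpolation=cv2.INTER_CUBIC)[:,:,::-1])
```

```text
{'t': 15.65, 'q': [-0.7241, 0.347, 0.3765, 1.9792, -0.1679, 0.8439, 0.6667], 'tcp_pos': [0.53, 0.164, 0.3162], 'eef_rot': [[-0.7973, 0.6035, 0.0011], [0.6035, 0.7973, 0.0003], [-0.0007, 0.0009, -1.0]], 'contact_force': [0.4005, -0.5355, 6.9639], 'torque': [-0.2986, 0.0552, 0.1729], 'width': 0.1518}
```

View pics/w6.png

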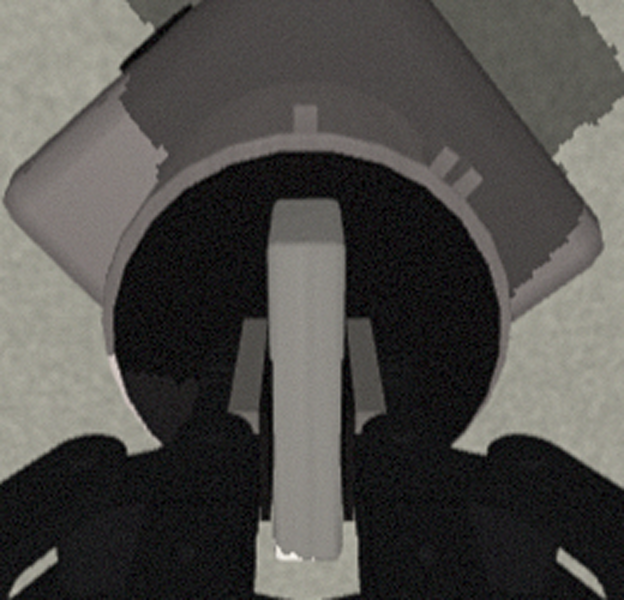

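The bar's end (col 307) points at the single rib (col 305). Yaw is 40.0° from the slots, and the torque of 0.17 N m matches the half-turn. I hold once more to settle.

Call:
arm_command --turn '[[0,0,0],[0,0,0],[0,0,0],[0,0,0],[0,0,0],[0,0,0],[0,0,0],[0,0,0],[0,0,0],[0,0,0]]' --dp '[[0,0,0],[0,0,0],[0,0,0],[0,0,0],[0,0,0],[0,0,0],[0,0,0],[0,0,0],[0,0,0],[0,0,0]]' --gripper '[1,1,1,1,1,1,1,1,1,1]'

```text
t: 16.95
tcp_pos: [0.53, 0.164, 0.3162]
eef_rot: [[-0.798, 0.603, 0.001], [0.603, 0.798, 0.0], [-0.001, 0.001, -1.0]]
contact_force: [0.3, 0.1, 7.0]
width: 0.146
```

Run:
```python
from h import *
s=read_state(); print({k:np.round(s[k],4).tolist() for k in("t","tcp_pos","eef_rot","contact_force","torque","width")})
c=np.load("c6.npz")["p"].astype(int); p,K,X=grab("wrist"); print("change",np.abs(p-c)[120:370,155:415].mean())
workorder.sign_off()
```

```text
{'t': 16.95, 'tcp_pos': [0.53, 0.164, 0.3162], 'eef_rot': [[-0.7975, 0.6033, 0.0011], [0.6033, 0.7975, 0.0004], [-0.0007, 0.001, -1.0]], 'contact_force': [0.2909, 0.0999, 6.975], 'torque': [-0.2433, 0.056, 0.2145], 'width': 0.1462}
change 4.49051282051282
the job is handed in; nothing more can be done
```

The black lid is on the grinder: spindle down through the eyelet, lugs through the slots, cap flush. I twisted it about 40° clockwise to the single ribs. The job was handed in at about 17 s, with the gripper still closed on the bar and holding it against the spring.

**Last checks**
- **Seating:** the tool stands at z 0.3162 m, against 0.316 predicted for a seated lid. It presses down with about 7 N, and the cap lay inside the rim in the pictures.
- **Angle:** tool yaw puts the lid at −37.1°, against −37.0° for the rib line. In the wrist picture the bar's end (column 307) lines up with the single rib (column 305).
- **Torque:** 0.17 N m on arrival and 0.21 N m after settling, close to the expected 0.16 N m. It was 0.40 N m while turning, which I put down to friction. I neither reached nor felt the lock click.

**Less certain**
- **Lateral force:** the first seating gave a sideways force of 7 N, with 17 N downward. I eased both before twisting.
- **Slot angle:** the direct slot reading gave a grinder yaw of 4.9°, while the ribs gave 3.0°. I used the ribs.
- **Final picture:** the last two wrist pictures differ by 4.5 grey levels on average. I took this as camera noise and did not view the last one, but the pose readings did not change.

The arm's paths kept clear of the dishes, the jar and the orange look-alike.

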